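Put the wrench sockets back in their blocks

ROBOT

A 7-joint arm with a two-finger parallel gripper is mounted at the origin on the work surface. World frame = base frame: x ahead of the robot, y to its left, z up, the work surface at z = 0. Lengths are in m, angles in rad, forces in N, time in s.
With the tool pointing down it reaches from about 0.4 to 0.85 m from the base axis. Payload 10.4 kg.
Tool frame: the origin (TCP) lies between the finger pads; the fingertips stand 17 mm ahead of it and the grasp point (between the pads) lies 2 mm behind it; z points along the fingers, y is the direction in which the jaws open and shut (so a half turn about z gives the same grasp; the last joint's range is limited). The gripper opens to 85 mm and grips with 20 to 120 N. Pads are 22 mm wide; open, the fingers measure 114 mm over their backs; the gripper's body (76 mm by 85 mm) begins 54 mm behind the grasp point. The pads swing forward as they close: fully open they stand 13 mm farther back than shut.
Start: joints at [-1.32, 0.332, -0.065, 1.46, 0.022, 1.35, -0.088], TCP at [0.169, 0.602, 0.248] pointing down, gripper open.
Joint ranges: [-2.6, 2.6], [-0.5, 2.12], [-1.47, 1.34], [0.16, 2.42], [-1.27, 4.41], [0.06, 2.06], [-2.6, 2.6]. Speed limits (rad/s): [2.22, 2.22, 2.79, 2.79, 3.14, 3.14, 3.14].

INTERFACE

Orientations are given as a unit quaternion [x, y, z, w].
In Python, from workcell import manip gives the robot as it stands.
- The arm moves only by the tool jog_arm, never from a script. Its argument "steps" is one flat list of numbers, 5 for each row, row after row: the finger opening in m, from 0 to 0.0854, then the shift along the tool's x, y, z in m, then the turn about the tool's z in rad. In form: [gripper, x, y, z, twist, gripper, x, y, z, twist, ...]. A call has exactly 10 rows; each row is the pose to reach, as a shift and turn from the pose commanded when the call began, along the tool's axes at that moment; what a row does not reach only later rows make up. A row lasts 1/10 s, in which the tool goes at most 50 mm and 8.59 degrees, less where a joint would pass 70% of its speed; a pose out of reach is approached as far as the arm can. A call with a gripper value outside its range is refused whole. The fingers move at their own pace and stop on an object; "grip_force" is the grip in N (left out, the last holds). Time passes only in rows, so rows that repeat a pose let the fingers close, or fill a call up. It gives the time, the measured TCP pose, the force and the opening at its end, in the units of the state.
- manip.get_obs(): the state, without advancing time (a new reading comes with each control period).
- manip.camera(name): name is "side" or "top" or "wrist"; returns (picture, depth): 480x640x3 uint8, red, green, blue; 480x640 float32, m along the optical axis (not along the pixel's ray), 0 where there is no reading.
- manip.calibration(name): a dict with "mtx" (3x3 intrinsics, pixels), "world_to_cam" (4x4, takes a point from world to camera coordinates). Camera axes: x right, y down, z forward; pixel columns grow to the right and rows downward; lengths in m; the calibration is good to about 2 mm. A picture is of the moment at which its call begins: read the wrist's pose just before it. calibration takes no time and is no camera call; for the wrist camera it gives the pose at the moment of the call.
- manip.hand_in(): hands the job in, once; it reports no verdict.
The state is a dict: "clock": time; "joint_pos": joint angles; "joint_velocities": joint speeds; "tau": joint torques, N m; "position": TCP position; "ee_rot": TCP orientation; "ft_force": force on the tool from outside, world axes, zero at the start; "torque": the same for the moment, N m; "grip_width": opening from 0.0 (shut) to 1.0 (fully open).
Only numpy, scipy, OpenCV 4.12 (cv2) and the standard library are available. Lean on these libraries where they do the work, as an engineer would, in place of code of your own. Each camera call takes 0.05 s, during which the arm holds its last target.

TASK

Put each of the four steel wrench sockets upright into the wooden block bored for its size, fully down on the pocket's floor: the largest socket in the widest pocket and so on down to the smallest, which was wrongly left in the widest pocket and must come out before the largest can go in. Leave the big hexagon nut and the glass jar where they are.

Things in the scene. Friction and masses are not known exactly. Their poses are not given: they have to be found in the camera images.
- socket_tiny_center (a point): The smallest of four steel wrench sockets: an upright round cylinder 24 mm in diameter and 50 mm tall with a six-sided bore in its top. The point is its centre, 25 mm above its foot; z up along the cylinder. At the start it stands upright in the pocket of the largest block, 10 mm above the bench, not always central.
- socket_small_center (a point): The second-smallest of four steel wrench sockets: an upright round cylinder 35 mm in diameter and 55 mm tall with a six-sided bore in its top. The point is its centre, 27.5 mm above its foot; z up along the cylinder. At the start it stands upright on the bench.
- socket_medium_center (a point): The second-largest of four steel wrench sockets: an upright round cylinder 46 mm in diameter and 60 mm tall with a six-sided bore in its top. The point is its centre, 30 mm above its foot; z up along the cylinder. At the start it stands upright on the bench.
- socket_large_center (a point): The largest of four steel wrench sockets: an upright round cylinder 57 mm in diameter and 65 mm tall with a six-sided bore in its top. The point is its centre, 32.5 mm above its foot; z up along the cylinder. At the start it stands upright on the bench.
- block_tiny_pocket (a point): The smallest of four fixed square wooden blocks, 58 mm by 58 mm and 18 mm high, with a round pocket 40 mm in diameter and 8 mm deep bored in the middle of its top; meant for the smallest socket. The point is the centre of the pocket's floor, 10 mm above the bench; z up, x and y along the block's sides.
- block_small_pocket (a point): The second-smallest of four fixed square wooden blocks, 69 mm by 69 mm and 18 mm high, with a round pocket 51 mm in diameter and 8 mm deep bored in the middle of its top; meant for the second-smallest socket. The point is the centre of the pocket's floor, 10 mm above the bench; z up, x and y along the block's sides.
- block_medium_pocket (a point): The second-largest of four fixed square wooden blocks, 80 mm by 80 mm and 18 mm high, with a round pocket 62 mm in diameter and 8 mm deep bored in the middle of its top; meant for the second-largest socket. The point is the centre of the pocket's floor, 10 mm above the bench; z up, x and y along the block's sides.
- block_large_pocket (a point): The largest of four fixed square wooden blocks, 91 mm by 91 mm and 18 mm high, with a round pocket 73 mm in diameter and 8 mm deep bored in the middle of its top; meant for the largest socket. The point is the centre of the pocket's floor, 10 mm above the bench; z up, x and y along the block's sides.
- nut: A big dark steel hexagon nut lying flat on the bench, 46 mm across the flats and 25 mm high, which is not a socket and stays where it is. Origin at the centre of its underside, z up.
- jar: A closed glass jar with a steel cap standing upright on the bench, 68 mm in diameter and 105 mm tall, which stays where it is. Origin at the centre of its underside, z up.
Not all that is in view belongs to the job. What is shaped like the part that bears socket_large_center but yellow is not meant.

How it is judged:
At the end, for the whole second after the job is handed in: Each socket stands upright (within 0.1 rad) at rest in the pocket of its own size: its axis within 12 mm of the pocket's centre and its foot within 4 mm of the pocket's floor height (horizontal distance between socket_tiny_center and block_tiny_pocket below 0.012 m and z of socket_tiny_center in the frame of block_tiny_pocket between 0.021 and 0.029 m and angle between each of socket_tiny_center, socket_small_center, socket_medium_center, socket_large_center's own z axis and vertical below 0.1 rad and linear speed of each of socket_tiny, socket_small, socket_medium, socket_large below 0.02 m/s and horizontal distance between socket_small_center and block_small_pocket below 0.012 m and z of socket_small_center in the frame of block_small_pocket between 0.0235 and 0.0315 m and horizontal distance between socket_medium_center and block_medium_pocket below 0.012 m and z of socket_medium_center in the frame of block_medium_pocket between 0.026 and 0.034 m and horizontal distance between socket_large_center and block_large_pocket below 0.012 m and z of socket_large_center in the frame of block_large_pocket between 0.0285 and 0.0365 m); the robot touches nothing.
It fails at once if the hexagon nut is moved by more than 20 mm (distance of nut from where it was at the start of the episode above 0.02 m).
It fails at once if the glass jar is moved by more than 20 mm or tipped by more than 0.3 rad (distance of jar from where it was at the start of the episode above 0.02 m or angle between jar's own z axis and vertical above 0.3 rad).
It also fails if it takes over 109 s, if anything falls off the work surface, if the arm or the gripper's body presses on something with over 40 N, if the wrist force passes 120 N, or if a joint passes its speed limit or range.

## Working session

There is one attempt and no reset: what is moved stays moved. The work goes in short steps, Python scripts to look and compute and a tool call to move; the robot and the scene stay as the last step left them, time stands still between calls to the robot, and variables do not carry over. Pictures are saved under pics/ and viewed, and the job is handed in when it is done.

Besides the shell and the picture viewer there is one more tool, called after "Request:" by a JSON object that holds its "op" and its "data". jog_arm: Moves the arm, as the interface text tells. Its arguments: {"type":"object","properties":{"steps":{"type":"array"},"grip_force":{"type":"number"}},"required":["steps"]}

```bash
ls; mkdir -p pics; python3 - <<'E'
from workcell import manip
import cv2,numpy as np
o=manip.get_obs();print(o)
for n in ["top","side","wrist"]:
    c=manip.calibration(n);print(n,c)
    p,d=manip.camera(n);cv2.imwrite(f"pics/{n}0.png",p[:,:,::-1]);np.save(f"pics/{n}0.npy",d)
E
```

```text
pics
{'clock': 0.0, 'joint_pos': array([-1.31959969,  0.33291012, -0.06469201,  1.46096886,  0.02158182,
        1.34989653, -0.08851245]), 'joint_velocities': array([-0.00089954,  0.00126792,  0.00071098,  0.00051902, -0.00087018,
       -0.00039   , -0.00097239]), 'tau': array([ 1.05019476e-04, -6.25468183e+01,  4.90721629e-02, -3.91590357e+01,
        1.62220857e-02,  1.02074406e-02,  1.23847983e-05]), 'position': array([0.16889846, 0.60136865, 0.24747886]), 'ee_rot': array([ 1.36472280e-01,  9.90643611e-01, -7.40341232e-04, -7.46815601e-05]), 'ft_force': array([0.30880805, 0.19069873, 0.36977655]), 'torque': array([ 0.0027358 , -0.03571963,  0.0034666 ]), 'grip_width': 1.0006175887299555}
top {'mtx': array([[440.89773957,   0.        , 316.13020892],
       [  0.        , 440.89773957, 229.35029071],
       [  0.        ,   0.        ,   1.        ]]), 'world_to_cam': array([[ 0.01542726, -0.99962081,  0.02280851, -0.10559285],
       [-0.99614297, -0.01733622, -0.08601537,  0.51409415],
       [ 0.08637817, -0.02139355, -0.99603269,  0.93372569],
       [ 0.        ,  0.        
[... 287 characters left out ...]
07500205,  0.53884787, -0.8390576 ,  0.13253961],
       [ 0.15800288, -0.82437618, -0.54354301,  0.8033106 ],
       [ 0.        ,  0.        ,  0.        ,  1.        ]])}
wrist {'mtx': array([[377.87020088,   0.        , 319.16283129],
       [  0.        , 377.87020088, 238.42388296],
       [  0.        ,   0.        ,   1.        ]]), 'world_to_cam': array([[ 2.69968588e-01,  9.62868807e-01, -7.88510079e-04,
        -6.22792746e-01],
       [ 9.19350162e-01, -2.57523268e-01,  2.97450915e-01,
        -3.91635543e-02],
       [ 2.86203148e-01, -8.10273202e-02, -9.54736787e-01,
         3.79686472e-01],
       [ 0.00000000e+00,  0.00000000e+00,  0.00000000e+00,
         1.00000000e+00]])}
```

View pics/top0.png

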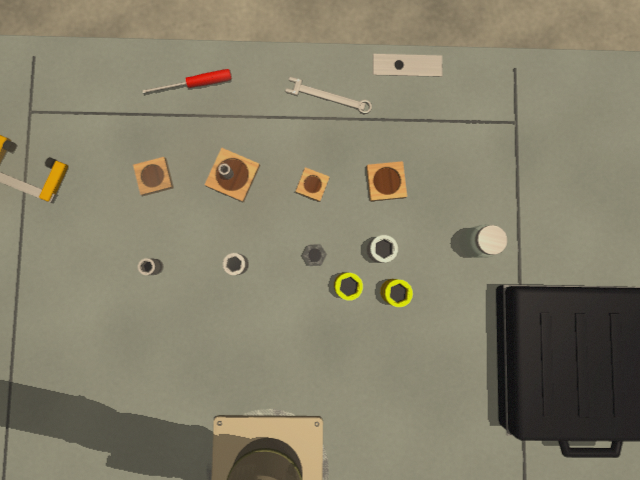

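View pics/side0.png

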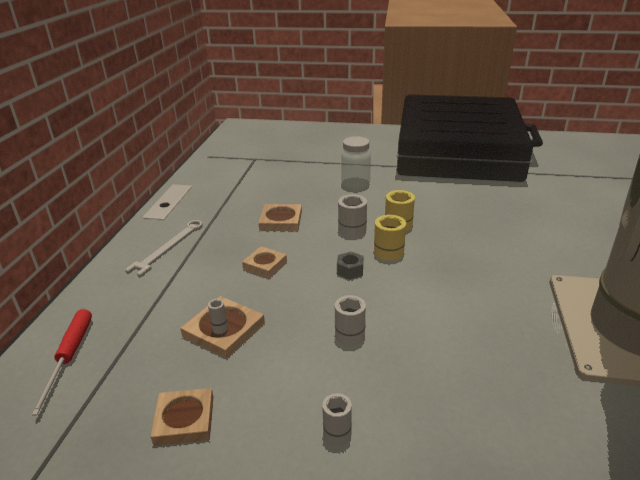

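View pics/wrist0.png

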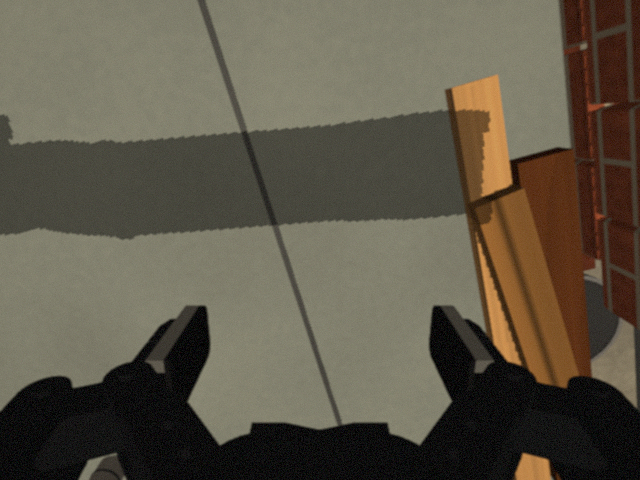

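```bash
cat > h.py <<'E'
import numpy as np,cv2
def ray(c,uv,z):
    K=c["mtx"];T=c["world_to_cam"];R=T[:3,:3];t=T[:3,3]
    C=-R.T@t;d=R.T@np.linalg.inv(K)@np.array([uv[0],uv[1],1.])
    return C+d*(z-C[2])/d[2]
def cloud(c,d):
    K=c["mtx"];T=c["world_to_cam"];v,u=np.mgrid[:480,:640]
    P=np.stack([(u-K[0,2])/K[0,0]*d,(v-K[1,2])/K[1,1]*d,d],-1)
    return (P-T[:3,3])@T[:3,:3]
def proj(c,X):
    p=c["mtx"]@(c["world_to_cam"]@np.append(X,1))[:3];return p[:2]/p[2]
E
python3 - <<'E'
from workcell import manip
from h import *
c=manip.calibration("top");d=np.load("pics/top0.npy");W=cloud(c,d)
m=((W[...,2]>.006)&(d>0)&(W[...,0]>.2)).astype(np.uint8)
n,l,s,ce=cv2.connectedComponentsWithStats(m)
for i in range(1,n):
    if s[i,4]<60: continue
    P=W[l==i];h=np.percentile(P[:,2],97)
    print(ce[i].round(),s[i,4],"zmax",h.round(4))
    for lo,hi,nm in ((.014,.022,'blk'),(h-.006,h+.006,'top')):
        mm=((l==i)&(W[...,2]>lo)&(W[...,2]<hi))
        if mm.sum()>20:
            v,u=np.nonzero(mm)
            r=cv2.minAreaRect(W[mm][:,:2].astype(np.float32));(cx,cy),rad=cv2.minEnclosingCircle(W[mm][:,:2].astype(np.float32))
            print("  ",nm,mm.sum(),np.round(r[0],4),np.round(r[1],4),round(r[2],1),"circ",round(cx,4),round(cy,4),round(2*rad,4))
p=cv2.imread("pics/top0.png");cv2.imwrite("pics/topz.png",cv2.resize(p[140:310,125:425],None,fx=2.6,fy=2.6,interpolation=cv2.INTER_CUBIC))
E
```

```text
[200.  80.] 668 zmax 0.0287
   blk 265 [0.8419 0.1971] [0.0263 0.1982] 11.8 circ 0.843 0.1974 0.1988
   top 340 [0.851 0.148] [0.0224 0.0992] 14.4 circ 0.8525 0.1484 0.0994
[327.  95.] 649 zmax 0.012
   top 647 [ 0.823  -0.1219] [0.1989 0.039 ] 76.0 circ 0.8167 -0.1202 0.1994
[  6. 146.] 238 zmax 0.0251
   blk 110 [0.6879 0.583 ] [0.0501 0.0273] 2.3 circ 0.6875 0.5938 0.0505
   top 125 [0.6922 0.5827] [0.0372 0.0236] 2.0 circ 0.6919 0.5889 0.039
[232. 174.] 1760 zmax 0.0574
   blk 909 [0.6351 0.0896] [0.0922 0.0915] 68.0 circ 0.6344 0.0895 0.127
   top 74 [0.6361 0.0987] [0.0228 0.022 ] 88.8 circ 0.6367 0.0988 0.0238
[153. 176.] 1073 zmax 0.0215
   blk 624 [0.6283 0.2631] [0.0704 0.0703] 16.6 circ 0.6286 0.2629 0.0953
   top 595 [0.6283 0.2631] [0.0704 0.0703] 16.6 circ 0.6286 0.2629 0.0953
[ 41. 181.] 1105 zmax 0.024
   blk 799 [0.6293 0.5223] [0.1295 0.0909] 69.8 circ 0.6266 0.5192 0.1468
   top 608 [0.6287 0.5209] [0.1276 0.0894] 69.1 circ 0.6253 0.5188 0.1441
[387. 181.] 1345 zmax 0.0219
   blk 735 [ 0.6276 -0.252 ] [0.0806 0.081 ] 6.5 circ 0.6272 -0.2521 0.1119
   top 684 [ 0.62
[... 520 characters left out ...]
577
[315. 255.] 392 zmax 0.0293
   top 372 [ 0.4612 -0.0944] [0.0452 0.0496] 0.9 circ 0.4606 -0.0951 0.0517
[235. 264.] 454 zmax 0.0627
   top 216 [0.4389 0.0722] [0.0433 0.0454] 1.4 circ 0.4387 0.0723 0.0458
[150. 266.] 343 zmax 0.0576
   top 129 [0.4299 0.2531] [0.0309 0.0345] 0.8 circ 0.43 0.2527 0.0355
[348. 286.] 640 zmax 0.0683
   top 318 [ 0.3954 -0.1656] [0.0553 0.0539] 0.7 circ 0.3958 -0.1659 0.0571
[397. 292.] 717 zmax 0.0683
   top 324 [ 0.3837 -0.2681] [0.0533 0.0557] 0.4 circ 0.3839 -0.2684 0.0575
[568. 338.] 14942 zmax 0.1054
   blk 143 [ 0.3016 -0.4932] [0.0118 0.2008] 87.1 circ 0.3013 -0.4982 0.201
   top 10816 [ 0.2992 -0.6192] [0.2519 0.1984] 89.9 circ 0.2985 -0.6207 0.3153
```

View pics/topz.png

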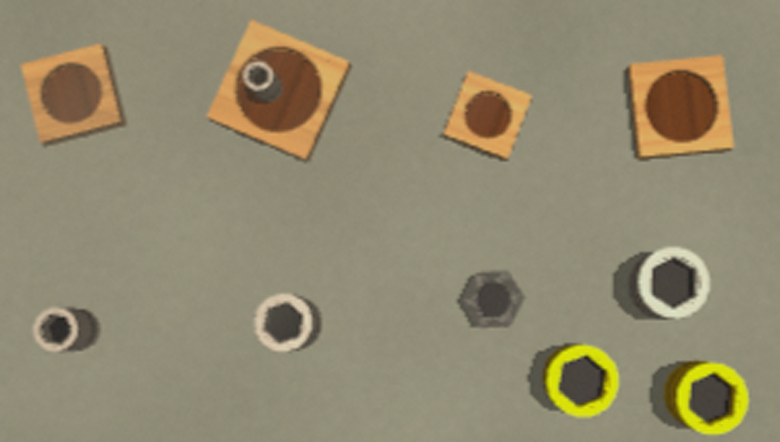

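```bash
cat > go.py <<'E'
# usage: go.py x y z  -> tool shift needed from measured pose
import sys
from workcell import manip
from scipy.spatial.transform import Rotation as R
import numpy as np
o=manip.get_obs();r=R.from_quat(o["ee_rot"])
print("t",o["clock"].round(2),"pos",o["position"].round(4),"grip mm",round(o["grip_width"]*85.4,1),"F",o["ft_force"].round(1),"j",o["joint_pos"].round(2))
print("toolx",r.as_matrix()[:,0].round(3),"tooly",r.as_matrix()[:,1].round(3),"z",r.as_matrix()[:,2].round(3))
p=o["position"]
a=list(map(float,sys.argv[1:]))
for i in range(0,len(a),3):
    t=np.array(a[i:i+3]);print("to",t,"shift",r.inv().apply(t-p).round(4))
E
python3 - <<'E'
from workcell import manip
from h import *
c=manip.calibration("top");T=c["world_to_cam"];C=-T[:3,:3].T@T[:3,3];print(C)
for n,x,y,zb,zt in [("tiny",.6365,.0988,.0574,.06),("small",.430,.2528,.0576,.055),("medium",.4388,.0723,.0627,.06),("large",.4752,-.2377,.0681,.065),("b_tiny",.6165,-.0877,.0215,.018),("b_small",.6284,.263,.0215,.018),("b_med",.6275,-.252,.0215,.018),("b_large",.6348,.0896,.0215,.018)]:
    f=(C[2]-zt)/(C[2]-zb);print(n,(C[:2]+(np.array([x,y])-C[:2])*f).round(4))
E
python3 go.py .636 .099 .16
```

```text
[ 0.43308677 -0.07666465  0.97664973]
tiny [0.6359 0.0983]
small [0.43   0.2537]
medium [0.4388 0.0727]
large [ 0.4753 -0.2382]
b_tiny [ 0.6172 -0.0877]
b_small [0.6291 0.2642]
b_med [ 0.6282 -0.2526]
b_large [0.6355 0.0902]Traceback (most recent call last):
  File "go.py", line 7, in <module>
    print("t",o["clock"].round(2),"pos",o["position"].round(4),"grip mm",round(o["grip_width"]*85.4,1),"F",o["ft_force"].round(1),"j",o["joint_pos"].round(2))
              ^^^^^^^^^^^^^^^^
AttributeError: 'float' object has no attribute 'round'
```

```bash
sed -i 's/o\["clock"\].round(2)/round(float(o["clock"]),2)/' go.py; python3 go.py .636 .0985 .12
```

```text
t 0.15 pos [0.1689 0.6015 0.2477] grip mm 85.4 F [ 0.7  0.2 -1. ] j [-1.32  0.33 -0.06  1.46  0.02  1.35 -0.09]
toolx [-0.963  0.27  -0.   ] tooly [ 0.27   0.963 -0.001] z [-0.    -0.001 -1.   ]
to [0.636  0.0985 0.12  ] shift [-0.5857 -0.3578  0.1281]
```

Request:
{"op": "jog_arm", "data": {"steps": [0.06,-0.05,-0.03,0,0,0.06,-0.09,-0.055,0,0,0.06,-0.13,-0.08,0,0,0.06,-0.17,-0.105,0,0,0.06,-0.21,-0.13,0,0,0.06,-0.25,-0.153,0,0,0.06,-0.29,-0.177,0,0,0.06,-0.33,-0.202,0,0,0.06,-0.37,-0.226,0,0,0.06,-0.41,-0.25,0,0], "grip_force": 40}}

```text
clock: 1.15
position: [0.4971, 0.2485, 0.2483]
ee_rot: [0.136, 0.991, 0.0, 0.0]
ft_force: [1.7, 0.7, -0.0]
grip_width: 0.705
```

```bash
python3 go.py .636 .0985 .12
```

```text
t 1.15 pos [0.4971 0.2485 0.2483] grip mm 60.2 F [ 1.7  0.7 -0. ] j [-0.77  0.18  0.25  1.66 -0.05  1.31  0.79]
toolx [-0.963  0.27  -0.   ] tooly [0.27  0.963 0.   ] z [ 0.  0. -1.]
to [0.636  0.0985 0.12  ] shift [-0.1743 -0.1069  0.1283]
```

Request:
{"op": "jog_arm", "data": {"steps": [0.06,-0.04,-0.025,0,0,0.06,-0.08,-0.05,0.02,0,0.06,-0.12,-0.075,0.05,0,0.06,-0.15,-0.095,0.08,0,0.06,-0.175,-0.108,0.11,0,0.06,-0.175,-0.108,0.128,0,0.06,-0.175,-0.108,0.128,0,0.06,-0.175,-0.108,0.128,0,0.06,-0.175,-0.108,0.128,0,0.06,-0.175,-0.108,0.128,0]}}

```text
clock: 2.15
position: [0.6358, 0.0999, 0.1219]
ee_rot: [0.136, 0.991, 0.001, 0.001]
ft_force: [-0.4, 0.6, 0.7]
grip_width: 0.702
```

```bash
python3 go.py .636 .0985 .043; python3 - <<'E'
from workcell import manip
from h import *
c=manip.calibration("wrist");p,d=manip.camera("wrist")
p=p[:,:,::-1].copy()
for X in [(.636,.0985,.06),(.6355,.0902,.018)]:
    q=proj(c,np.array(X));cv2.drawMarker(p,tuple(int(v) for v in q),(0,255,0),0,12);print(q)
cv2.imwrite("pics/w1.png",p)
E
```

```text
t 2.15 pos [0.6358 0.0999 0.1219] grip mm 60.0 F [-0.4  0.6  0.7] j [-0.49  0.48  0.35  1.57 -0.17  1.12  1.2 ]
toolx [-0.963  0.269 -0.002] tooly [0.269 0.963 0.002] z [ 0.002  0.001 -1.   ]
to [0.636  0.0985 0.043 ] shift [-0.0004 -0.0015  0.0789]
[319.68018219 269.94556325]
[306.80027501 247.7251987 ]
```

View pics/w1.png

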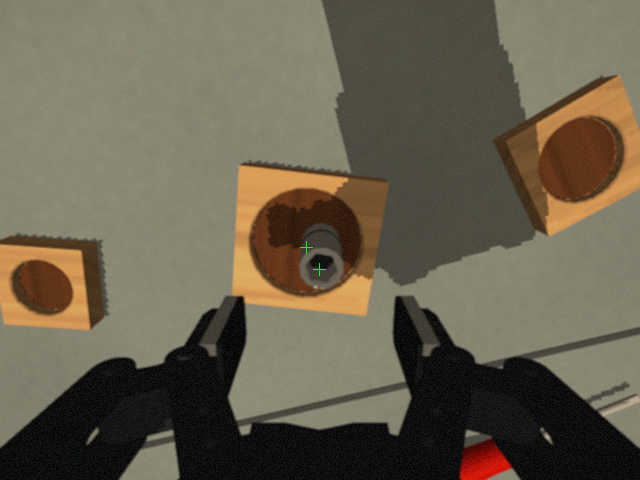

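The wrist view shows the tiny socket's top at about (321,268), within 2 px of the predicted (320,270). The pocket is also where it was predicted. I'm descending and gripping.

Request:
{"op": "jog_arm", "data": {"steps": [0.06,0,0,0.03,0,0.06,0,0,0.055,0,0.06,0,0,0.079,0,0.06,0,0,0.079,0,0.06,0,0,0.079,0,0.015,0,0,0.079,0,0.015,0,0,0.079,0,0.015,0,0,0.079,0,0.015,0,0,0.079,0,0.015,0,0,0.079,0]}}

```text
clock: 3.2
position: [0.6362, 0.0991, 0.0428]
ee_rot: [0.136, 0.991, 0.001, 0.001]
ft_force: [-1.4, -0.5, 6.5]
grip_width: 0.269
```

```bash
python3 go.py .617 -.0877 .12
```

```text
t 3.2 pos [0.6362 0.0991 0.0428] grip mm 22.9 F [-1.4 -0.5  6.5] j [-0.47  0.57  0.32  1.63 -0.21  0.98  1.22]
toolx [-0.963  0.27  -0.002] tooly [0.27  0.963 0.001] z [ 0.002  0.001 -1.   ]
to [ 0.617  -0.0877  0.12  ] shift [-0.0322 -0.1849 -0.0774]
```

Request:
{"op": "jog_arm", "data": {"steps": [0.015,0,0,-0.03,0,0.015,0,0,-0.06,0,0.015,-0.005,-0.03,-0.07,0,0.015,-0.012,-0.07,-0.07,0,0.015,-0.019,-0.11,-0.07,0,0.015,-0.026,-0.15,-0.07,0,0.015,-0.032,-0.185,-0.07,0,0.015,-0.032,-0.185,-0.06,0,0.015,-0.032,-0.185,-0.05,0,0.015,-0.032,-0.185,-0.05,0]}}

```text
clock: 4.2
position: [0.6155, -0.0862, 0.0897]
ee_rot: [0.136, 0.991, 0.0, -0.001]
ft_force: [-0.2, 1.0, -0.7]
grip_width: 0.269
```

```bash
python3 go.py .617 -.0877 .043
```

```text
t 4.2 pos [ 0.6155 -0.0862  0.0897] grip mm 23.0 F [-0.2  1.  -0.7] j [-0.24  0.48  0.39  1.66 -0.21  1.05  1.52]
toolx [-0.963  0.269  0.003] tooly [0.269 0.963 0.   ] z [-0.002  0.001 -1.   ]
to [ 0.617  -0.0877  0.043 ] shift [-0.002  -0.0011  0.0467]
```

Request:
{"op": "jog_arm", "data": {"steps": [0.015,-0.001,-0.001,0.02,0,0.015,-0.001,-0.001,0.035,0,0.015,-0.001,-0.001,0.043,0,0.015,-0.001,-0.001,0.046,0,0.015,-0.001,-0.001,0.047,0,0.015,-0.001,-0.001,0.047,0,0.035,-0.001,-0.001,0.047,0,0.05,-0.001,-0.001,0.047,0,0.05,-0.001,-0.001,0.047,0,0.05,-0.001,-0.001,0.047,0]}}

```text
clock: 5.2
position: [0.617, -0.0891, 0.0445]
ee_rot: [0.136, 0.991, 0.0, 0.0]
ft_force: [-0.3, 0.8, 0.0]
grip_width: 0.584
```

```bash
python3 go.py .4753 -.2382 .12
```

```text
t 5.2 pos [ 0.617  -0.0891  0.0445] grip mm 49.9 F [-0.3  0.8  0. ] j [-0.22  0.53  0.38  1.68 -0.23  0.97  1.54]
toolx [-0.963  0.27  -0.   ] tooly [0.27  0.963 0.   ] z [ 0.  0. -1.]
to [ 0.4753 -0.2382  0.12  ] shift [ 0.0961 -0.1819 -0.0756]
```

Request:
{"op": "jog_arm", "data": {"steps": [0.05,0,0,-0.04,0,0.06,0,0,-0.08,0,0.0854,0.01,-0.03,-0.1,0,0.0854,0.03,-0.06,-0.1,0,0.0854,0.05,-0.095,-0.1,0,0.0854,0.07,-0.13,-0.1,0,0.0854,0.085,-0.16,-0.1,0,0.0854,0.096,-0.182,-0.1,0,0.0854,0.096,-0.182,-0.1,0,0.0854,0.096,-0.182,-0.1,0]}}

```text
clock: 6.2
position: [0.4753, -0.2384, 0.1445]
ee_rot: [0.137, 0.991, 0.0, 0.0]
ft_force: [0.7, 0.4, -0.0]
grip_width: 1.001
```

```bash
python3 go.py .4753 -.2382 .04; python3 - <<'E'
from workcell import manip
from h import *
for n in ["wrist","top"]:
    c=manip.calibration(n);p,d=manip.camera(n)
    p=p[:,:,::-1].copy()
    if n=="wrist":
      for X in [(.4753,-.2382,.065)]:
        q=proj(c,np.array(X));cv2.drawMarker(p,tuple(int(v) for v in q),(0,0,255),0,12);print(q)
    cv2.imwrite(f"pics/{n}2.png",p); 
    if n=="top": cv2.imwrite("pics/top2c.png",cv2.resize(p[150:220,270:350],None,fx=6,fy=6,interpolation=cv2.INTER_CUBIC))
E
```

```text
t 6.2 pos [ 0.4753 -0.2384  0.1445] grip mm 85.5 F [ 0.7  0.4 -0. ] j [-0.07  0.22  0.51  1.86 -0.12  1.09  1.78]
toolx [-0.963  0.271 -0.001] tooly [0.271 0.963 0.001] z [ 0.001  0.    -1.   ]
to [ 0.4753 -0.2382  0.04  ] shift [1.000e-04 2.000e-04 1.045e-01]
[322.31149517 257.65001952]
```

View pics/wrist2.png

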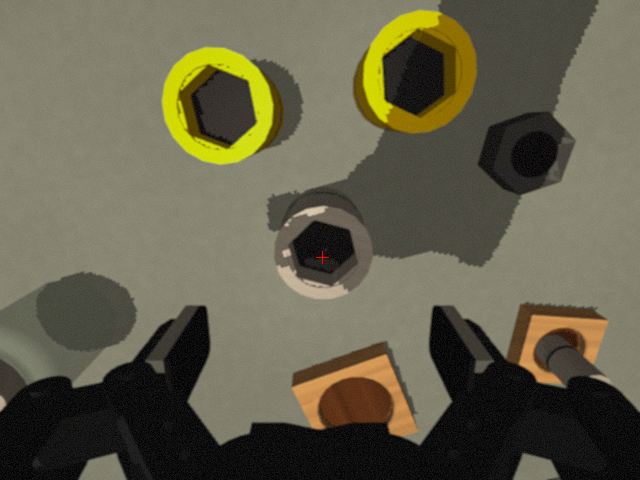

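View pics/top2c.png

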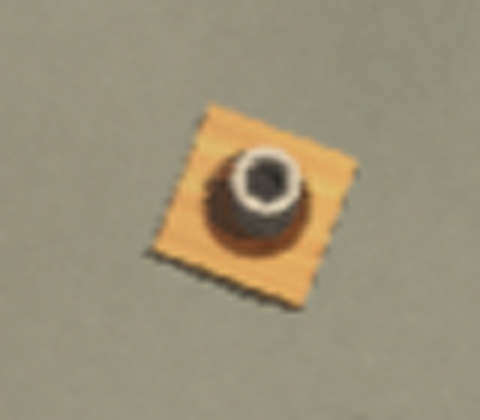

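Request:
{"op": "jog_arm", "data": {"steps": [0.0854,0.001,0,0.03,0,0.0854,0.001,0,0.06,0,0.0854,0.001,0,0.09,0,0.0854,0.001,0,0.105,0,0.0854,0.001,0,0.108,0,0.0854,0.001,0,0.108,0,0.045,0.001,0,0.108,0,0.045,0.001,0,0.108,0,0.045,0.001,0,0.108,0,0.045,0.001,0,0.108,0], "grip_force": 70}}

```text
clock: 7.3
position: [0.4754, -0.238, 0.0379]
ee_rot: [0.136, 0.991, 0.0, 0.001]
ft_force: [-1.6, 3.2, 10.7]
grip_width: 0.656
```

```bash
python3 go.py .636 .0902 .12
```

```text
t 7.3 pos [ 0.4754 -0.238   0.0379] grip mm 56.0 F [-1.6  3.2 10.7] j [-0.03  0.38  0.47  1.94 -0.22  0.87  1.86]
toolx [-0.963  0.27  -0.002] tooly [0.27  0.963 0.001] z [ 0.003  0.    -1.   ]
to [0.636  0.0902 0.12  ] shift [-0.0661  0.3594 -0.0816]
```

Request:
{"op": "jog_arm", "data": {"steps": [0.045,0,0,-0.03,0,0.045,0,0,-0.065,0,0.045,0,0.01,-0.1,0,0.045,-0.005,0.04,-0.11,0,0.045,-0.012,0.08,-0.11,0,0.045,-0.02,0.12,-0.11,0,0.045,-0.028,0.16,-0.11,0,0.045,-0.036,0.2,-0.11,0,0.045,-0.044,0.24,-0.11,0,0.045,-0.051,0.28,-0.11,0]}}

```text
clock: 8.3
position: [0.599, 0.0191, 0.146]
ee_rot: [0.137, 0.991, -0.0, -0.0]
ft_force: [1.6, -0.2, -6.1]
grip_width: 0.656
```

```bash
python3 go.py .636 .0902 .12
```

```text
t 8.3 pos [0.599  0.0191 0.146 ] grip mm 56.0 F [ 1.6 -0.2 -6.1] j [-0.4   0.36  0.36  1.67 -0.14  1.13  1.29]
toolx [-0.963  0.271  0.001] tooly [ 0.271  0.963 -0.   ] z [-0.001 -0.    -1.   ]
to [0.636  0.0902 0.12  ] shift [-0.0164  0.0784  0.0259]
```

Request:
{"op": "jog_arm", "data": {"steps": [0.045,-0.008,0.04,0,0,0.045,-0.016,0.079,0.01,0,0.045,-0.016,0.079,0.025,0,0.045,-0.016,0.079,0.045,0,0.045,-0.016,0.079,0.06,0,0.045,-0.016,0.079,0.07,0,0.045,-0.016,0.079,0.07,0,0.045,-0.016,0.079,0.07,0,0.045,-0.016,0.079,0.07,0,0.045,-0.016,0.079,0.07,0]}}

```text
clock: 9.3
position: [0.6364, 0.0895, 0.0773]
ee_rot: [0.137, 0.991, 0.0, 0.001]
ft_force: [-1.0, 1.0, -7.3]
grip_width: 0.651
```

```bash
python3 go.py .636 .0902 .048; python3 - <<'E'
from workcell import manip
from h import *
c=manip.calibration("wrist");p,d=manip.camera("wrist")
cv2.imwrite("pics/w3.png",p[:,:,::-1]);p,d=manip.camera("side");cv2.imwrite("pics/s3.png",cv2.resize(p[200:380,140:380,::-1],None,fx=3,fy=3))
E
```

```text
t 9.3 pos [0.6364 0.0895 0.0773] grip mm 55.6 F [-1.   1.  -7.3] j [-0.45  0.52  0.31  1.61 -0.18  1.04  1.21]
toolx [-0.963  0.271 -0.001] tooly [0.271 0.963 0.001] z [ 0.002  0.001 -1.   ]
to [0.636  0.0902 0.048 ] shift [0.0006 0.0006 0.0293]
```

View pics/w3.png

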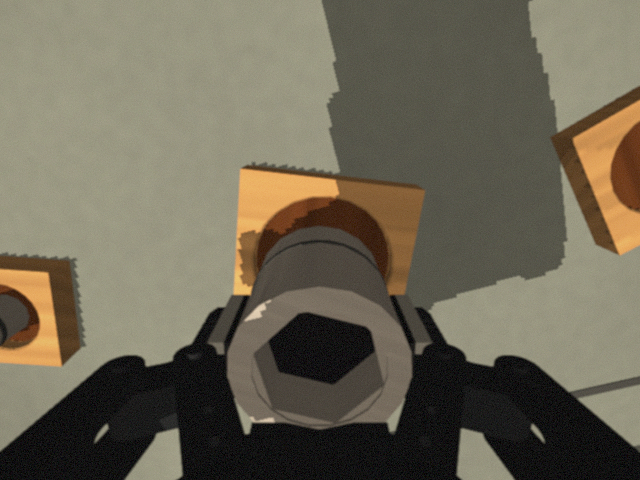

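View pics/s3.png

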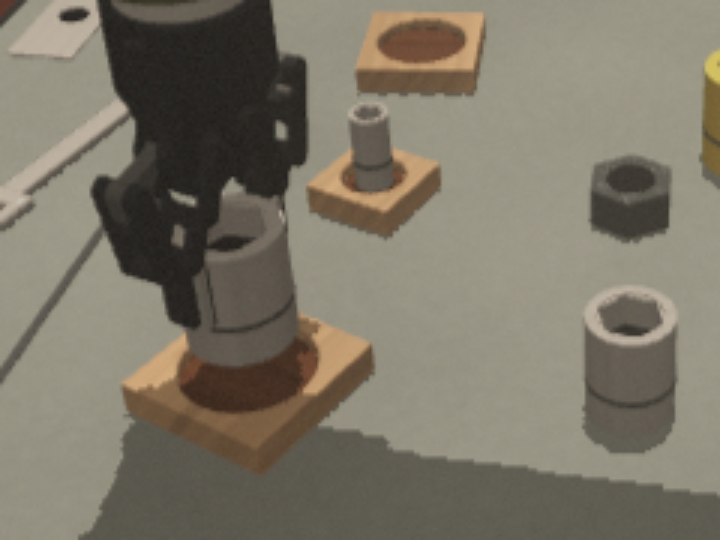

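Request:
{"op": "jog_arm", "data": {"steps": [0.045,0,0.001,0.01,0,0.045,0,0.001,0.018,0,0.045,0,0.001,0.024,0,0.045,0,0.001,0.027,0,0.045,0,0.001,0.029,0,0.045,0,0.001,0.029,0,0.065,0,0.001,0.029,0,0.08,0,0.001,0.029,0,0.0854,0,0.001,0.029,0,0.0854,0,0.001,0.029,0]}}

```text
clock: 10.4
position: [0.6365, 0.0905, 0.0476]
ee_rot: [0.136, 0.991, 0.0, 0.0]
ft_force: [0.6, 0.0, -0.9]
grip_width: 0.998
```

```bash
python3 go.py .4388 .0727 .14
```

```text
t 10.4 pos [0.6365 0.0905 0.0476] grip mm 85.2 F [ 0.6  0.  -0.9] j [-0.44  0.56  0.3   1.62 -0.19  0.99  1.22]
toolx [-0.963  0.27  -0.001] tooly [0.27  0.963 0.   ] z [ 0.001  0.    -1.   ]
to [0.4388 0.0727 0.14  ] shift [ 0.1855 -0.0705 -0.0926]
```

Releasing and lifting, then over to the medium socket.

Request:
{"op": "jog_arm", "data": {"steps": [0.0854,0,0,-0.03,0,0.0854,0,0,-0.06,0,0.0854,0,0,-0.092,0,0.0854,0.04,-0.015,-0.092,0,0.0854,0.08,-0.03,-0.092,0,0.0854,0.12,-0.045,-0.092,0,0.0854,0.155,-0.06,-0.092,0,0.0854,0.186,-0.07,-0.092,0,0.0854,0.186,-0.07,-0.092,0,0.0854,0.186,-0.07,-0.092,0]}}

```text
clock: 11.4
position: [0.4383, 0.0735, 0.1399]
ee_rot: [0.136, 0.991, 0.001, 0.001]
ft_force: [-0.1, -0.3, -0.4]
grip_width: 1.0
```

```bash
python3 go.py .4388 .0727 .038; python3 - <<'E'
from workcell import manip
from h import *
c=manip.calibration("wrist");p,d=manip.camera("wrist")
p=p[:,:,::-1].copy()
q=proj(c,np.array((.4388,.0727,.06)));cv2.drawMarker(p,tuple(int(v) for v in q),(0,0,255),0,12);print(q)
cv2.imwrite("pics/w4.png",p);p,d=manip.camera("side");cv2.imwrite("pics/s4.png",cv2.resize(p[200:380,140:380,::-1],None,fx=3,fy=3))
E
```

```text
t 11.4 pos [0.4383 0.0735 0.1399] grip mm 85.4 F [-0.1 -0.3 -0.4] j [-0.58  0.02  0.31  2.07 -0.01  1.06  1.04]
toolx [-0.963  0.27  -0.001] tooly [0.27  0.963 0.002] z [ 0.002  0.001 -1.   ]
to [0.4388 0.0727 0.038 ] shift [-0.0006 -0.0008  0.1019]
[320.70716032 258.62245177]
```

View pics/w4.png

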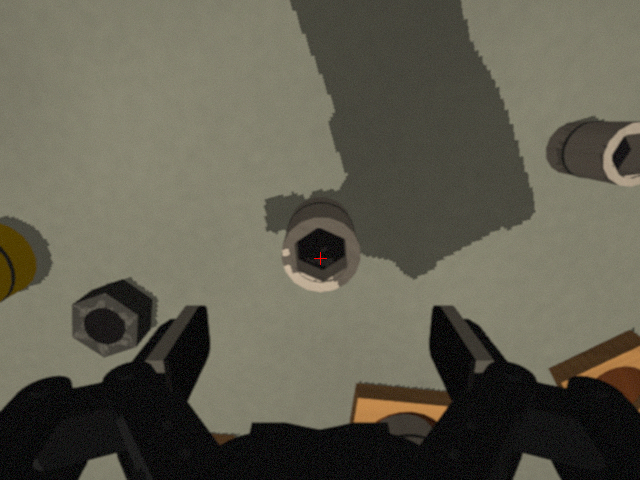

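View pics/s4.png

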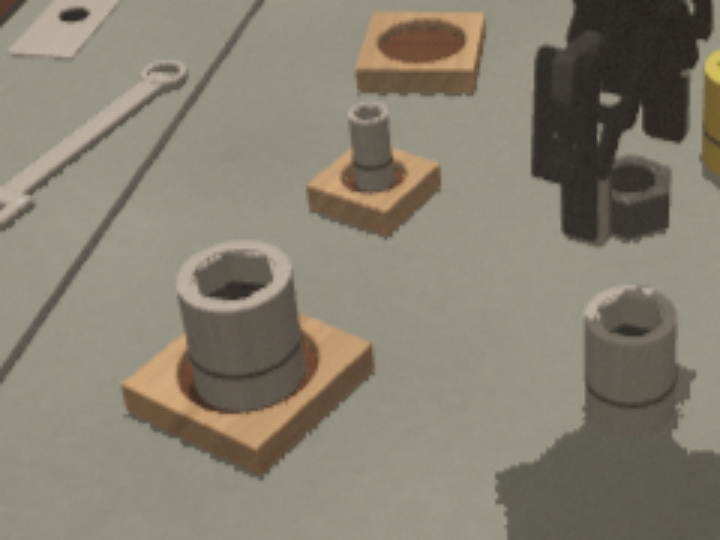

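Request:
{"op": "jog_arm", "data": {"steps": [0.0854,0.001,-0.001,0.03,0,0.0854,0.001,-0.001,0.06,0,0.0854,0.001,-0.001,0.085,0,0.0854,0.001,-0.001,0.1,0,0.0854,0.001,-0.001,0.102,0,0.06,0.001,-0.001,0.102,0,0.035,0.001,-0.001,0.102,0,0.035,0.001,-0.001,0.102,0,0.035,0.001,-0.001,0.102,0,0.035,0.001,-0.001,0.102,0]}}

```text
clock: 12.5
position: [0.438, 0.073, 0.0386]
ee_rot: [0.136, 0.991, 0.001, 0.001]
ft_force: [-0.6, -0.3, 4.8]
grip_width: 0.523
```

```bash
python3 go.py .6285 -.2526 .14
```

```text
t 12.5 pos [0.438  0.073  0.0386] grip mm 44.7 F [-0.6 -0.3  4.8] j [-0.56  0.18  0.31  2.15 -0.08  0.81  1.1 ]
toolx [-0.963  0.27  -0.002] tooly [0.27  0.963 0.002] z [ 0.002  0.001 -1.   ]
to [ 0.6285 -0.2526  0.14  ] shift [-0.2717 -0.2618 -0.1014]
```

Request:
{"op": "jog_arm", "data": {"steps": [0.035,0,0,-0.03,0,0.035,0,0,-0.065,0,0.035,0,0,-0.1,0,0.035,-0.025,-0.025,-0.11,0,0.035,-0.055,-0.055,-0.11,0,0.035,-0.085,-0.085,-0.11,0,0.035,-0.115,-0.115,-0.11,0,0.035,-0.145,-0.145,-0.11,0,0.035,-0.175,-0.175,-0.11,0,0.035,-0.205,-0.205,-0.11,0]}}

```text
clock: 13.5
position: [0.5795, -0.1814, 0.1475]
ee_rot: [0.136, 0.991, 0.0, 0.0]
ft_force: [0.8, -0.1, -3.2]
grip_width: 0.524
```

```bash
python3 go.py .6285 -.2526 .0485
```

```text
t 13.5 pos [ 0.5795 -0.1814  0.1475] grip mm 44.8 F [ 0.8 -0.1 -3.2] j [-0.19  0.4   0.53  1.66 -0.22  1.14  1.69]
toolx [-0.963  0.27  -0.   ] tooly [0.27  0.963 0.   ] z [ 0.  0. -1.]
to [ 0.6285 -0.2526  0.0485] shift [-0.0664 -0.0553  0.099 ]
```

Request:
{"op": "jog_arm", "data": {"steps": [0.035,-0.03,-0.025,0,0,0.035,-0.055,-0.045,0,0,0.035,-0.067,-0.056,0.02,0,0.035,-0.067,-0.056,0.045,0,0.035,-0.067,-0.056,0.065,0,0.035,-0.067,-0.056,0.075,0,0.035,-0.067,-0.056,0.075,0,0.035,-0.067,-0.056,0.075,0,0.035,-0.067,-0.056,0.075,0,0.035,-0.067,-0.056,0.075,0]}}

```text
clock: 14.5
position: [0.6288, -0.2524, 0.0735]
ee_rot: [0.136, 0.991, -0.0, 0.001]
ft_force: [-0.6, -0.4, -3.3]
grip_width: 0.523
```

```bash
python3 go.py .6285 -.2526 .0485
```

```text
t 14.5 pos [ 0.6288 -0.2524  0.0735] grip mm 44.7 F [-0.6 -0.4 -3.3] j [-0.04  0.63  0.5   1.51 -0.32  1.08  1.83]
toolx [-0.963  0.27  -0.002] tooly [0.27  0.963 0.   ] z [ 0.002 -0.    -1.   ]
to [ 0.6285 -0.2526  0.0485] shift [ 0.0002 -0.0003  0.025 ]
```

Request:
{"op": "jog_arm", "data": {"steps": [0.035,0,0,0.01,0,0.035,0,0,0.018,0,0.035,0,0,0.022,0,0.035,0,0,0.0245,0,0.035,0,0,0.025,0,0.035,0,0,0.025,0,0.055,0,0,0.025,0,0.075,0,0,0.025,0,0.0854,0,0,0.025,0,0.0854,0,0,0.025,0]}}

```text
clock: 15.5
position: [0.6282, -0.2523, 0.0471]
ee_rot: [0.136, 0.991, -0.0, 0.0]
ft_force: [0.3, -0.6, -0.0]
grip_width: 1.0
```

```bash
python3 go.py .43 .2537 .14
```

```text
t 15.5 pos [ 0.6282 -0.2523  0.0471] grip mm 85.4 F [ 0.3 -0.6 -0. ] j [-0.03  0.66  0.49  1.53 -0.34  1.04  1.84]
toolx [-0.963  0.27  -0.   ] tooly [ 0.27   0.963 -0.   ] z [ 0. -0. -1.]
to [0.43   0.2537 0.14  ] shift [ 0.3277  0.4335 -0.0929]
```

Request:
{"op": "jog_arm", "data": {"steps": [0.08,0,0,-0.035,0,0.07,0,0,-0.07,0,0.07,0,0.01,-0.105,0,0.07,0.03,0.045,-0.105,0,0.07,0.058,0.08,-0.105,0,0.07,0.086,0.115,-0.105,0,0.07,0.114,0.15,-0.105,0,0.07,0.142,0.185,-0.105,0,0.07,0.17,0.22,-0.105,0,0.07,0.198,0.26,-0.105,0]}}

```text
clock: 16.5
position: [0.507, 0.0526, 0.1525]
ee_rot: [0.137, 0.991, 0.0, 0.0]
ft_force: [1.6, 0.6, 0.4]
grip_width: 0.817
```

```bash
python3 go.py .43 .2537 .14
```

```text
t 16.5 pos [0.507  0.0526 0.1525] grip mm 69.8 F [1.6 0.6 0.4] j [-0.59  0.16  0.44  1.9  -0.08  1.09  1.17]
toolx [-0.962  0.271 -0.001] tooly [0.271 0.962 0.   ] z [ 0.001  0.    -1.   ]
to [0.43   0.2537 0.14  ] shift [0.1287 0.1727 0.0125]
```

Request:
{"op": "jog_arm", "data": {"steps": [0.07,0.03,0.04,0,0,0.07,0.058,0.077,0,0,0.07,0.086,0.115,0,0,0.07,0.114,0.15,0,0,0.07,0.13,0.173,0,0,0.07,0.13,0.173,0.01,0,0.07,0.13,0.173,0.012,0,0.07,0.13,0.173,0.012,0,0.07,0.13,0.173,0.012,0,0.07,0.13,0.173,0.012,0]}}

```text
clock: 17.5
position: [0.4301, 0.2526, 0.1406]
ee_rot: [0.137, 0.991, 0.0, 0.0]
ft_force: [0.5, 0.2, 0.3]
grip_width: 0.818
```

```bash
python3 go.py .4285 .2537 .036; python3 - <<'E'
from workcell import manip
from h import *
c=manip.calibration("wrist");p,d=manip.camera("wrist")
p=p[:,:,::-1].copy()
q=proj(c,np.array((.43,.2537,.055)));cv2.drawMarker(p,tuple(int(v) for v in q),(0,0,255),0,12);print(q)
cv2.imwrite("pics/w5.png",p);p,d=manip.camera("side");cv2.imwrite("pics/s5.png",p[:,:,::-1])
E
```

```text
t 17.5 pos [0.4301 0.2526 0.1406] grip mm 69.9 F [0.5 0.2 0.3] j [-0.86  0.14  0.26  1.93 -0.04  1.07  0.71]
toolx [-0.962  0.272 -0.   ] tooly [0.272 0.962 0.   ] z [ 0.  0. -1.]
to [0.4285 0.2537 0.036 ] shift [0.0018 0.0006 0.1046]
[323.70955962 253.67865643]
```

View pics/w5.png

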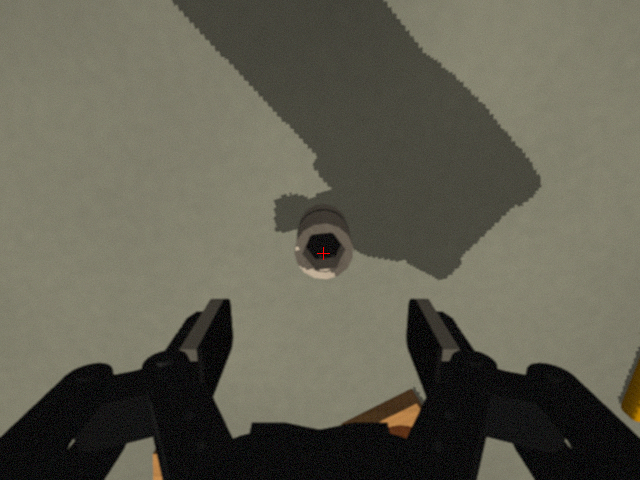

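View pics/s5.png

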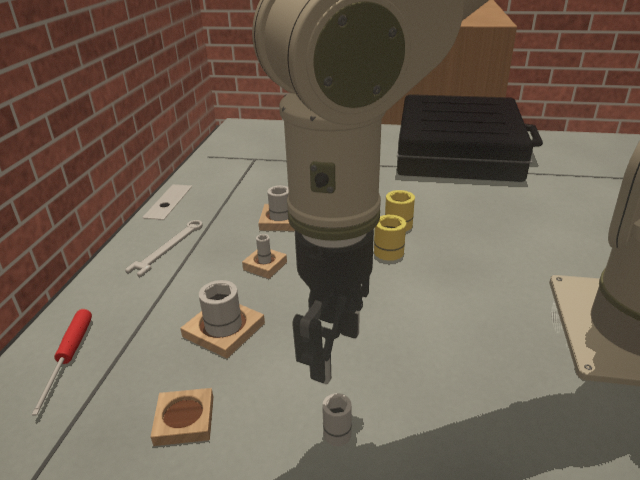

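Medium stands in its block at (278,205). The small socket is at (323,249) in the wrist view, about 2 mm off the mark. I'm gripping it.

Request:
{"op": "jog_arm", "data": {"steps": [0.07,0.002,0,0.03,0,0.07,0.002,0,0.06,0,0.07,0.002,0,0.085,0,0.07,0.002,0,0.1,0,0.07,0.002,0,0.103,0,0.05,0.002,0,0.103,0,0.025,0.002,0,0.103,0,0.025,0.002,0,0.103,0,0.025,0.002,0,0.103,0,0.025,0.002,0,0.103,0], "grip_force": 50}}

```text
clock: 18.6
position: [0.4284, 0.2545, 0.0386]
ee_rot: [0.137, 0.991, 0.001, 0.001]
ft_force: [-1.0, 0.3, 7.2]
grip_width: 0.4
```

```bash
python3 go.py .629 .2642 .13
```

```text
t 18.6 pos [0.4284 0.2545 0.0386] grip mm 34.2 F [-1.   0.3  7.2] j [-0.85  0.29  0.25  2.02 -0.09  0.84  0.75]
toolx [-0.963  0.27  -0.001] tooly [0.27  0.963 0.002] z [ 0.002  0.002 -1.   ]
to [0.629  0.2642 0.13  ] shift [-0.1906  0.0638 -0.091 ]
```

Request:
{"op": "jog_arm", "data": {"steps": [0.025,0,0,-0.03,0,0.025,0,0,-0.06,0,0.025,-0.01,0.003,-0.07,0,0.025,-0.05,0.016,-0.07,0,0.025,-0.09,0.03,-0.07,0,0.025,-0.13,0.043,-0.07,0,0.025,-0.17,0.056,-0.065,0,0.025,-0.191,0.064,-0.05,0,0.025,-0.191,0.064,-0.04,0,0.025,-0.191,0.064,-0.04,0]}}

```text
clock: 19.6
position: [0.6275, 0.2633, 0.0752]
ee_rot: [0.137, 0.991, -0.001, -0.002]
ft_force: [-0.9, -0.0, -2.6]
grip_width: 0.398
```

```bash
python3 go.py .629 .2642 .0485
```

```text
t 19.6 pos [0.6275 0.2633 0.0752] grip mm 34.0 F [-0.9 -0.  -2.6] j [-0.67  0.6   0.29  1.49 -0.19  1.08  0.96]
toolx [-0.963  0.271  0.003] tooly [ 0.271  0.963 -0.002] z [-0.003 -0.002 -1.   ]
to [0.629  0.2642 0.0485] shift [-0.0013  0.0013  0.0267]
```

Request:
{"op": "jog_arm", "data": {"steps": [0.025,-0.001,0,0.01,0,0.025,-0.001,0,0.018,0,0.025,-0.001,0,0.025,0,0.025,-0.001,0,0.028,0,0.025,-0.001,0,0.029,0,0.025,-0.001,0,0.029,0,0.045,-0.001,0,0.029,0,0.065,-0.001,0,0.029,0,0.07,-0.001,0,0.029,0,0.07,-0.001,0,0.029,0]}}

```text
clock: 20.6
position: [0.6298, 0.2636, 0.0484]
ee_rot: [0.136, 0.991, 0.0, 0.0]
ft_force: [0.3, 0.8, 0.1]
grip_width: 0.823
```

Request:
{"op": "jog_arm", "data": {"steps": [0.07,0,0,-0.03,0,0.07,0,0,-0.06,0,0.07,0,0,-0.1,0,0.07,0,0,-0.14,0,0.07,0.04,0,-0.15,0,0.07,0.08,0,-0.15,0,0.07,0.12,0,-0.15,0,0.07,0.16,0,-0.15,0,0.07,0.19,0,-0.15,0,0.07,0.19,0,-0.15,0]}}

```text
clock: 21.6
position: [0.443, 0.3173, 0.1986]
ee_rot: [0.134, 0.991, 0.001, -0.001]
ft_force: [-0.4, 1.0, 0.6]
grip_width: 0.818
```

Request:
{"op": "jog_arm", "data": {"steps": [0.07,0.01,0.04,0,0,0.07,0.02,0.08,0,0,0.07,0.02,0.12,0,0,0.07,0.02,0.15,0,0,0.07,0.02,0.15,0,0,0.07,0.02,0.15,0,0,0.07,0.02,0.15,0,0,0.07,0.02,0.15,0,0,0.07,0.02,0.15,0,0,0.07,0.02,0.15,0,0]}}

```text
clock: 22.6
position: [0.4682, 0.4644, 0.1987]
ee_rot: [0.137, 0.991, 0.0, 0.0]
ft_force: [0.1, -0.3, 0.1]
grip_width: 0.822
```

```bash
python3 - <<'E'
from workcell import manip
from h import *
c=manip.calibration("top");p,d=manip.camera("top");W=cloud(c,d);p=p[:,:,::-1].copy()
C=-c["world_to_cam"][:3,:3].T@c["world_to_cam"][:3,3]
for n,x,y,h in [("tiny",.6172,-.0877,.06),("small",.6291,.2642,.065),("medium",.6282,-.2526,.07),("large",.6355,.0902,.075)]:
    m=(abs(W[...,0]-x)<.05)&(abs(W[...,1]-y)<.05)&(W[...,2]>.04)&(d>0)
    P=W[m];zt=np.median(P[P[:,2]>P[:,2].max()-.012][:,2])
    Q=P[abs(P[:,2]-zt)<.006]
    (cx,cy),r=cv2.minEnclosingCircle(Q[:,:2].astype(np.float32))
    f=(C[2]-h)/(C[2]-zt);cx=C[0]+(cx-C[0])*f;cy=C[1]+(cy-C[1])*f
    print(n,"z",zt.round(4),"exp",h,"off mm",round((cx-x)*1e3,1),round((cy-y)*1e3,1),"d",round(2*r*1e3,1))
cv2.imwrite("pics/top6.png",cv2.resize(p[140:310,125:425],None,fx=2.6,fy=2.6,interpolation=cv2.INTER_CUBIC))
p,d=manip.camera("side");cv2.imwrite("pics/s6.png",cv2.resize(p[180:450,120:400,::-1],None,fx=2.2,fy=2.2))
E
```

```text
tiny z 0.0605 exp 0.06 off mm 0.1 -3.5 d 23.4
small z 0.0653 exp 0.065 off mm 2.2 -2.8 d 36.0
medium z 0.0709 exp 0.07 off mm 0.5 -0.8 d 47.1
large z 0.0758 exp 0.075 off mm -0.3 -1.6 d 57.6
```

View pics/top6.png

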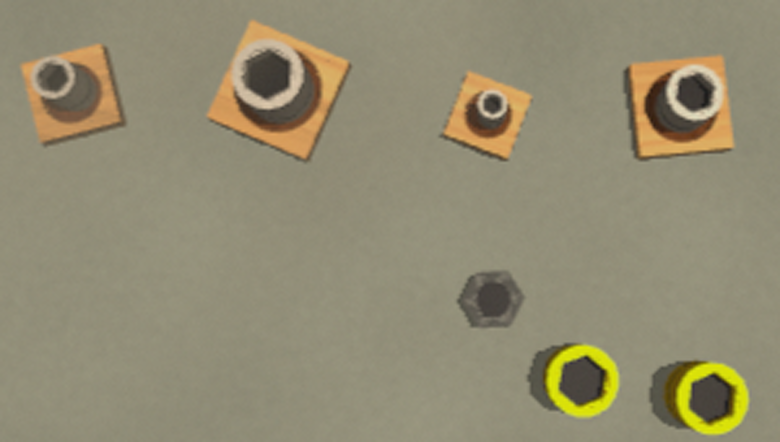

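View pics/s6.png

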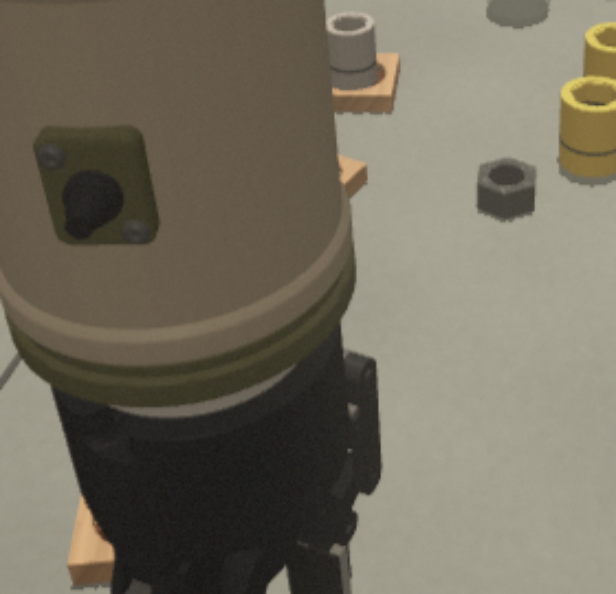

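```bash
python3 -c "
from workcell import manip
print(manip.hand_in())"
```

```text
the job is handed in; nothing more can be done
None
```

I moved the smallest socket out of the widest pocket into its own block, then put the large, medium and small sockets into theirs. The job was handed in at about 23 s of robot time, and the hand-in gave no verdict.

- **Position:** In the last top view, all four sockets' axes were within about 4 mm of their pocket centres; the limit is 12 mm.
- **Height:** The socket tops measured within 1 mm of the height they should have when fully down.
- **Nut and jar:** The nut looked unmoved in the last top picture. I never went near the jar, but I did not measure it again at the end.
- **Robot:** The arm had withdrawn and was touching nothing.
- **Disagreements and gaps:** The wrist and top cameras differed by about 2–3.5 mm on where the three bench sockets stood, so I gripped close to or between the two readings. The arm blocked most of the last side view, so only the medium socket could be seen from that side. The upright angle was judged by eye, not measured.

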